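Turn the spraying stand to bring the tile under the gun

ROBOT

A 7-joint arm with a two-finger parallel gripper is mounted at the origin on the work surface. World frame = base frame: x ahead of the robot, y to its left, z up, the work surface at z = 0. Lengths are in mm, angles in rad, forces in N, time in s.
With the tool pointing down it reaches from about 425 to 925 mm from the base axis. Payload 6.8 kg.
Tool frame: the origin (TCP) lies midway between the tips of the shut fingers; the grasp point (between the pads) lies 19 mm behind it; z points along the fingers, y is the line along which they close (so a half turn about z gives the same grasp; the last joint's range is limited). The gripper opens to 85 mm and grips with 20 to 120 N. Pads are 22 mm wide; open, the fingers measure 114 mm over their backs; the gripper's body (76 mm by 85 mm) begins 54 mm behind the grasp point. The pads swing forward as they close: fully open they stand 13 mm farther back than shut.
Start: joints at [1.105, 0.477, 0.022, 1.555, -0.011, 1.109, -0.083], TCP at [236.404, -632.266, 231.308] pointing down, gripper open.
Joint ranges: [-2.96, 2.96], [-0.34, 2.1], [-1.41, 1.46], [0.24, 2.44], [-1.37, 4.51], [0.17, 1.92], [-2.96, 2.96]. Speed limits (rad/s): [2.39, 2.39, 3.14, 3.14, 3.14, 3.14, 3.14].

INTERFACE

Orientations are given as a unit quaternion [w, x, y, z].
In Python, from rig import env gives the robot as it stands.
- The arm moves only by the shell command python3 -m pendant 'ROWS'. ROWS is a JSON object of lists of equal length, an entry for each row: "rotation": the turn, a rotation vector about the tool's x, y, z in degrees, a list of three; "slide": the shift along the tool's x, y, z in m, a list of three; "claw": the closure, from 0 (fully open) to 1 (shut). A call has 1 to 8 rows; each row shifts and turns the commanded pose from where the row before left it, along the tool's axes as they then stand; what a row does not reach is not made up. A row lasts 1/8 s, in which the tool goes at most 62.5 mm and 10.7 degrees, less where a joint would pass 70% of its speed; a pose out of reach is approached as far as the arm can. A call is refused whole if a number of a shift passes 0.0625 or a number of a turn 10.7, either way. A call with a gripper value outside its range is refused whole. The fingers move at their own pace and stop on an object; the grip force is fixed at half the most. Time passes only in rows, so rows that do not move let the fingers close. It gives the time, the measured TCP pose, the force, the opening and the grip force at its end, in the units of the state.
- env.observe(): the state, without advancing time (a new reading comes with each control period).
- env.snapshot(name): name is "side" or "top" or "wrist"; returns a dict with "color" (420x560x3 uint8, red, green, blue), "fx", "fy", "cx", "cy" (pixels), "k1" (the pictures are not rectified: a ray, as slopes to the right and down, at radius r is drawn at 1 + k1 r^2 times it, then the intrinsics apply), "R" (3x3) and "t" (3): a world point X has camera coordinates R X + t. Camera axes: x right, y down, z forward; pixel columns grow to the right and rows downward; lengths in mm; the calibration is good to about 2 mm. A picture is of the moment at which its call begins. There is no depth.
- env.hand_in(): hands the job in; it is judged then, once.
The state is a dict: "t": time; "q": joint angles; "joint_vel": joint speeds; "tau": joint torques, N m; "ee_pos": TCP position; "ee_rot": TCP orientation; "force": force on the tool from outside, world axes, zero at the start; "ft_torque": the same for the moment, N m; "finger_gap": finger opening in mm; "grip_force": force on a finger pad.
Only numpy, scipy, OpenCV 4.12 (cv2) and the standard library are available. Lean on these libraries where they do the work, as an engineer would, in place of code of your own. Each camera call takes 0.05 s, during which the arm holds its last target. There are 200 camera calls.

TASK

Bring the square tile under the spray gun for its coat: with a fingertip, gently and without spinning it, push one of the stand's arms round (the plain one, without a tray, is there for it) until the middle of the tile is right below the nozzle, then take the hand away and leave the stand at rest. Do not touch the tile, the round dish or the spray gun, keep both pieces lying in their trays, and leave the tape, jar and brush where they are. Push only; grip or lift nothing.

Things in the scene. Friction and masses are not known exactly. Their poses are not given: they have to be found in the camera images.
- stand: Turning stand for spraying. Round dark steel foot, 170 mm across, 18 mm high, fixed to the table; origin at the centre of its underside, on the upright turning axis. On it turns a rotor with three level aluminium arms 120 degrees apart, each 25 mm wide, underside 75 mm and top 95 mm above the table. Free space under the arms beyond the foot.
- hub (a point): Centre of the rotor's hub top, on the turning axis, 106 mm above the table; hub 64 mm across, small pin on top to 114 mm. Two of the arms end in round steel trays: 116 mm across, centre 140 mm from the axis, inner floor 100 mm and rim 109 mm above the table.
- push_arm_end (a point): Middle of the end face of the third, plain push arm (no tray; last 40 mm black rubber), 150 mm from the axis, 85 mm above the table. The arm runs straight from the axis to here; its sides are free from 35 to 150 mm from the axis. It points roughly to the robot at the start.
- rotor (a joint): Angle of the rotor, rad, 0 at the start, growing counter-clockwise seen from above; free from -3.1 to 3.1 (the job needs 0.4 to 1.7 either way). Stiff bearing: it takes about 0.22 N m (2 N at 110 mm), and it stops almost at once and stays when it is no longer pushed.
- tile: Loose square unglazed clay tile, 70 x 70 x 10 mm, lying flat in one of the two trays (which one changes). Origin at the centre of its underside, 140 mm from the axis.
- dish: Loose round unglazed clay dish, 96 mm across the rim, 22 mm high, lying in the other tray. Origin at the centre of its underside.
- nozzle (a point): Tip of the brass spray nozzle, pointing straight down, 170 mm above the table and 140 mm from the stand's axis; its direction from the axis changes between starts, always between the two trays and beyond the stand as seen from the robot.
- gun: Fixed spray gun: upright, 28 mm across, a 60 mm cup on top (to 303 mm above the table), held by a level bar at 218 mm height from a post 18 mm across, 262 mm from the stand's axis, on a foot 96 mm across. Origin on the table at the stand's axis; its x axis points to below the nozzle and on to the post.
- tape: Bystander: red roll of tape lying flat, 96 mm across, 45 mm high; origin at the centre of its underside.
- jar: Bystander: closed jar, 66 mm across, 85 mm high; origin at the centre of its underside.
- brush: Bystander: paint brush lying on the table; origin under it.
Mind the look-alikes: they are no part of the job. Leave any blue look-alike of the dish alone.

How it is judged:
By the outcome, as a careful person would: the job done as asked, in the order asked, and still so for the second after the job is handed in, with the robot touching nothing.
It also fails if it takes over 38 s, if anything falls off the work surface, if the arm or the gripper's body presses on something with over 40 N, if the wrist force passes 120 N, or if a joint passes its speed limit or range.

## Working session

There is one attempt and no reset: what is moved stays moved. The work goes in short steps, Python scripts to look and compute and a shell command to move; the robot and the scene stay as the last step left them, time stands still between calls to the robot, and variables do not carry over. Pictures are saved under pics/ and viewed, at most 10 in all, crops included, and the job is handed in when it is done.

```bash
mkdir -p pics; python3 - <<'E'
from rig import env
import cv2,pickle
o=env.observe();print(o['t'],o['ee_pos'],o['ee_rot'],o['force'],o['finger_gap'])
for n in('top','side'):
    s=env.snapshot(n);pickle.dump(s,open(n+'.pkl','wb'))
    cv2.imwrite(f'pics/{n}0.png',cv2.resize(s['color'][:,:,::-1],(800,600),interpolation=cv2.INTER_CUBIC))
    print(n,s['fx'],s['k1'],-s['R'].T@s['t'])
E
```

```text
0.0 [ 236.18500626 -631.70325663  230.32283247] [-8.83269549e-04  9.84036967e-01  1.77961841e-01 -2.25286599e-04] [-0.37819421 -0.08406699 -0.54539045] 85.54401346794528
top 535.4343581996484 0.055703327939115865 [ 371.73058733  -47.87462289 1861.27273044]
side 490.04829054940546 -0.03832514477563149 [  279.84925628 -1214.33318305  1352.92655193]
```

View pics/top0.png

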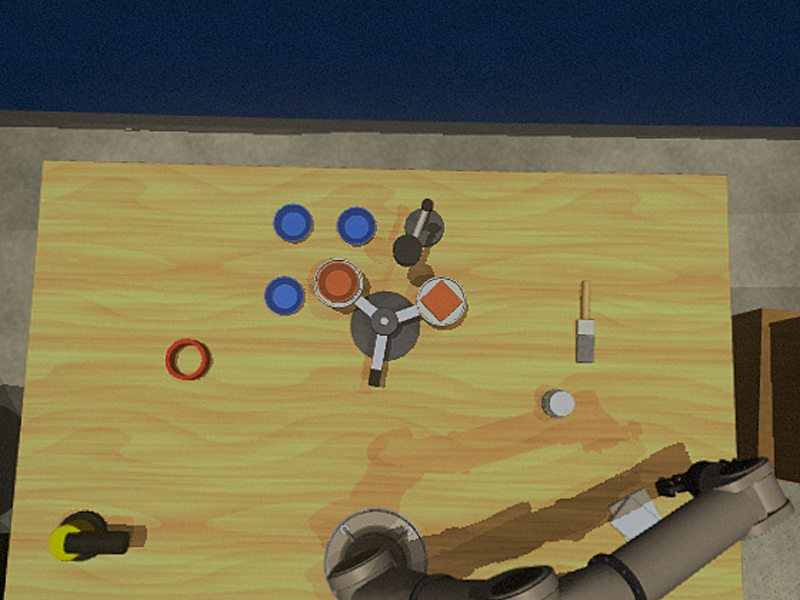

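View pics/side0.png

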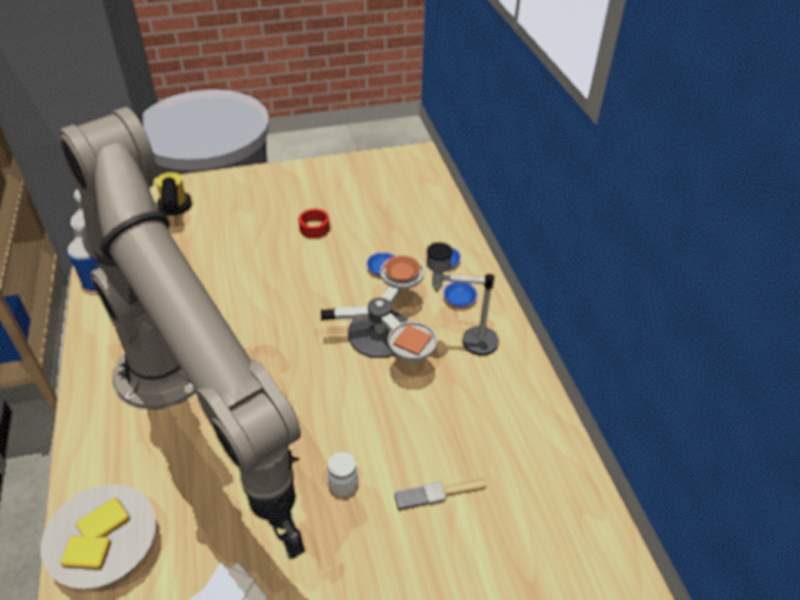

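Top view: the tile is in the right tray at about (442,301), the dish in the left tray at (338,283), the push arm end at (375,385) and the gun cup at (407,249). The tile has to go counter-clockwise, so I push the arm from its +y side. Next I enlarge both views.

```bash
python3 - <<'E'
import cv2,pickle
# full-res px crop origin/scale
for n,(x,y,w,h,k) in {'top':(200,130,140,150,4),'side':(215,160,145,105,5)}.items():
    s=pickle.load(open(n+'.pkl','rb'))
    cv2.imwrite(f'pics/{n}crop.png',cv2.resize(s['color'][y:y+h,x:x+w,::-1],None,fx=k,fy=k,interpolation=cv2.INTER_CUBIC))
E
```

```text
(no output)
```

View pics/topcrop.png

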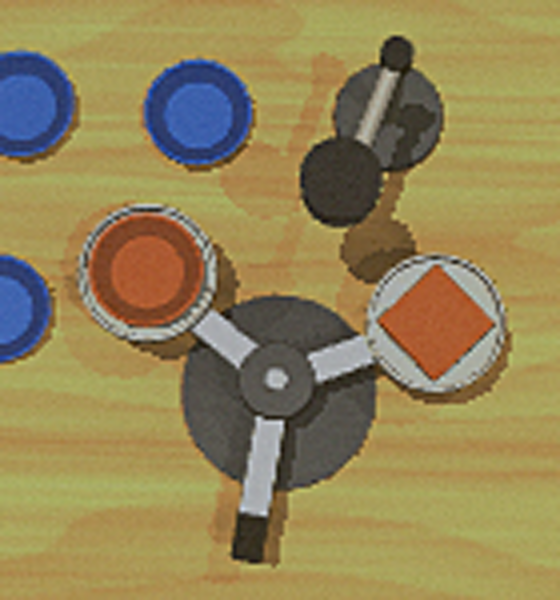

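View pics/sidecrop.png

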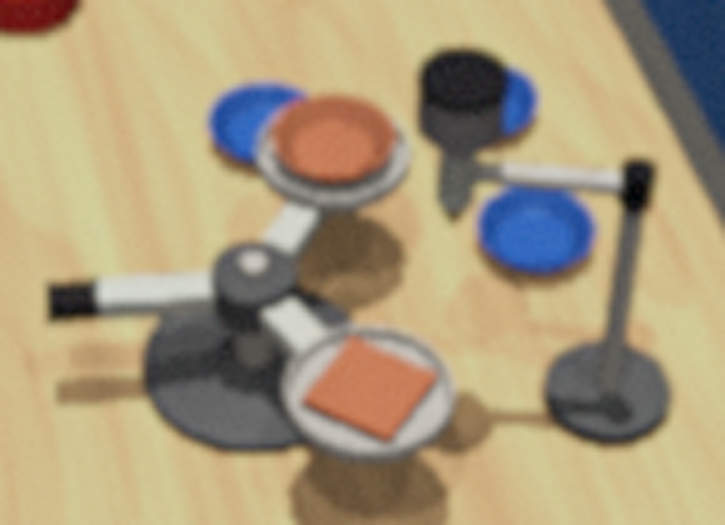

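Crop top: hub (276,380), tile centre (438,323), arm end (247,562), cup (341,182), gun foot (388,118). Crop side: nozzle tip (455,217), hub pin (254,258), tile (370,388).

```bash
cat > h.py <<'E'
import numpy as np,cv2,pickle
def ray(s,p,z):
    """pixel p -> world point on plane height z"""
    d=(np.array(p,float)-[s['cx'],s['cy']])/[s['fx'],s['fy']]
    u=d.copy()
    for _ in range(20): u=d/(1+s['k1']*(u@u))
    w=s['R'].T@np.r_[u,1]; c=-s['R'].T@s['t']
    return c+w*(z-c[2])/w[2]
def crop(p,o,k): return (np.array(p)+.5)/k-.5+o
def ang(a,b): return np.degrees(np.arctan2(*(b-a)[[1,0]]))
E
python3 - <<'E'
from h import *
np.set_printoptions(precision=1,suppress=True)
T=pickle.load(open('top.pkl','rb'));S=pickle.load(open('side.pkl','rb'))
t=lambda p,z:ray(T,crop(p,[200,130],4),z)
s=lambda p,z:ray(S,crop(p,[215,160],5),z)
P={'hubT':t((276,380),106),'pinT':t((277,378),114),'foot':t((280,393),18),'pinS':s((254,261),114),
'tileT':t((438,323),110),'tileS':s((370,388),110),'trayT':t((436,324),109),'trayS':s((367,391),109),'dishTray':t((147,274),109),'armT':t((247,562),95),'cupT':t((341,182),303),
'cupS':s((464,80),303),'nozS':s((455,218),170),'gfootT':t((388,118),12),'gfootS':s((607,388),12)}
for h in('hubT','pinS'):
  for k,v in P.items(): print(h,k,v,'ang %.1f r %.0f'%(ang(P[h],v),np.hypot(*(v-P[h])[:2])))
E
```

```text
hubT hubT [551.6  -7.7 106. ] ang 0.0 r 0
hubT pinT [552.4  -8.7 114. ] ang -48.7 r 1
hubT foot [549.4  -9.4  18. ] ang -141.8 r 3
hubT pinS [555.1 -12.9 114. ] ang -56.0 r 6
hubT tileT [ 601.4 -140.1  110. ] ang -69.4 r 141
hubT tileS [ 604.8 -146.4  110. ] ang -69.0 r 149
hubT trayT [ 600.7 -138.6  109. ] ang -69.4 r 140
hubT trayS [ 602.4 -147.7  109. ] ang -70.1 r 149
hubT dishTray [637.  101.1 109. ] ang 51.9 r 138
hubT armT [402.4  12.6  95. ] ang 172.3 r 151
hubT cupT [679.6 -56.6 303. ] ang -20.9 r 137
hubT cupS [684.7 -66.1 303. ] ang -23.7 r 145
hubT nozS [687.9 -59.1 170. ] ang -20.7 r 146
hubT gfootT [795.3 -98.4  12. ] ang -20.4 r 260
hubT gfootS [ 800.  -103.4   12. ] ang -21.1 r 266
pinS hubT [551.6  -7.7 106. ] ang 124.0 r 6
pinS pinT [552.4  -8.7 114. ] ang 122.2 r 5
pinS foot [549.4  -9.4  18. ] ang 148.4 r 7
pinS pinS [555.1 -12.9 114. ] ang 0.0 r 0
pinS tileT [ 601.4 -140.1  110. ] ang -70.0 r 135
pinS tileS [ 604.8 -146.4  110. ] ang -69.6 r 142
pinS trayT [ 600.7 -138.6  109. ] ang -70.1 r 134
pinS trayS [ 602.4 -147.7  109. ] ang -70.7 r 143
pinS dishTray [637.  101.1 109. ] ang 54.3 r 140
pinS armT [402.4  12.6  95. ] ang 170.5 r 155
pinS cupT [679.6 -56.6 303. ] ang -19.3 r 132
pinS cupS [684.7 -66.1 303. ] ang -22.3 r 140
pinS nozS [687.9 -59.1 170. ] ang -19.2 r 141
pinS gfootT [795.3 -98.4  12. ] ang -19.6 r 255
pinS gfootS [ 800.  -103.4   12. ] ang -20.3 r 261
```

```bash
python3 -m pendant '{"slide":[[0.025,-0.016,0],[0.043,-0.028,0],[0.043,-0.028,0],[0.043,-0.028,0],[0.043,-0.028,0],[0.043,-0.028,0],[0.043,-0.028,0],[0.043,-0.028,0]],"rotation":[[0,0,0],[0,0,0],[0,0,0],[0,0,0],[0,0,0],[0,0,0],[0,0,0],[0,0,0]],"claw":[1,1,1,1,1,1,1,1]}'
```

```text
t: 1.1
ee_pos: [468.1, -318.0, 231.1]
ee_rot: [-0.0, 0.984, 0.178, -0.0]
force: [0.9, -0.3, 0.4]
finger_gap: -0.1
grip_force: 0.0
```

```bash
python3 -m pendant '{"slide":[[0.015,-0.045,0],[0.015,-0.045,0],[0.015,-0.045,0],[0.015,-0.045,0],[0.015,-0.045,0],[0.015,-0.045,0],[0.015,-0.045,0],[0.013,-0.045,0]],"rotation":[[0,0,0],[0,0,0],[0,0,0],[0,0,0],[0,0,0],[0,0,0],[0,0,0],[0,0,0]],"claw":[1,1,1,1,1,1,1,1]}' && python3 -m pendant '{"slide":[[0,0,0],[0,0,0.02],[0,0,0.02],[0,0,0.02],[0,0,0]],"rotation":[[0,0,0],[0,0,9.5],[0,0,9.5],[0,0,9.5],[0,0,0]],"claw":[1,1,1,1,1]}'
```

```text
t: 2.1
ee_pos: [451.6, 60.4, 231.2]
ee_rot: [0.0, 0.984, 0.178, -0.0]
force: [1.1, 0.9, 0.1]
finger_gap: 0.3
grip_force: 0.0
t: 2.72
ee_pos: [450.8, 57.9, 170.0]
ee_rot: [0.001, 0.998, -0.069, -0.002]
force: [-0.1, -0.9, 0.8]
finger_gap: 0.4
grip_force: 0.0
```

```bash
python3 -m pendant '{"slide":[[0,0,0.015],[0,0,0.025],[0,0,0.025],[0,0,0.02],[0,0,0.013],[0,0,0]],"rotation":[[0,0,0],[0,0,0],[0,0,0],[0,0,0],[0,0,0],[0,0,0]],"claw":[1,1,1,1,1,1]}'; python3 - <<'E'
from rig import env
import cv2
a=[]
for n,(x,y,w,h) in {'top':(200,130,140,150),'side':(215,160,145,105)}.items():
    s=env.snapshot(n); a.append(cv2.resize(s['color'][y:y+h,x:x+w,::-1],(400,400*h//w) if n=='top' else (400,428),interpolation=cv2.INTER_CUBIC))
cv2.imwrite('pics/pre.png',cv2.hconcat([i[:428] for i in a]))
E
```

```text
t: 3.48
ee_pos: [451.6, 58.8, 72.7]
ee_rot: [0.0, 0.998, -0.069, -0.001]
force: [-0.2, 0.4, 1.0]
finger_gap: 0.1
grip_force: 0.0
```

View pics/pre.png

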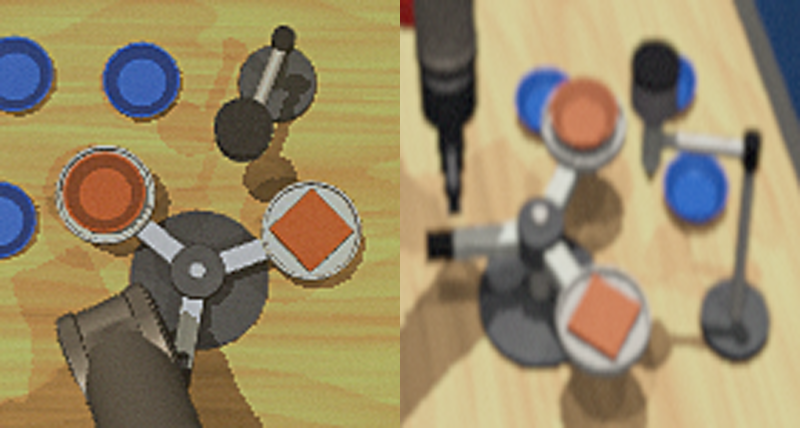

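The shut finger stands clear of the push arm on its +y side (side half, finger tip at 455,205), nothing has moved, and the gun and trays are free. Now a slow approach to contact.

```bash
python3 -m pendant '{"slide":[[0,0.003,0],[0,0.004,0],[0,0.004,0],[0,0.004,0],[0,0.004,0],[0,0.003,0]],"rotation":[[0,0,0],[0,0,0],[0,0,0],[0,0,0],[0,0,0],[0,0,0]],"claw":[1,1,1,1,1,1]}'; python3 -m pendant '{"slide":[[0,0.002,0],[0,0.002,0]],"rotation":[[0,0,0],[0,0,0]],"claw":[1,1]}';python3 -m pendant '{"slide":[[0,0.002,0],[0,0.002,0]],"rotation":[[0,0,0],[0,0,0]],"claw":[1,1]}'
```

```text
t: 4.32
ee_pos: [448.9, 36.9, 73.3]
ee_rot: [0.0, 0.998, -0.07, -0.0]
force: [0.2, -0.4, 0.2]
finger_gap: -0.3
grip_force: 0.0
t: 4.58
ee_pos: [448.4, 33.3, 73.3]
ee_rot: [-0.0, 0.998, -0.07, 0.0]
force: [0.3, 2.4, 0.2]
finger_gap: -0.2
grip_force: 1.0
t: 4.82
ee_pos: [447.5, 29.7, 73.3]
ee_rot: [-0.0, 0.998, -0.069, -0.0]
force: [-1.5, 3.3, 1.2]
finger_gap: -0.1
grip_force: 1.2
```

```bash
python3 -m pendant '{"slide":[[-0.0004,0.0019,0],[-0.0008,0.0038,0],[-0.0008,0.0038,0],[-0.0008,0.0038,0],[-0.0008,0.0038,0],[-0.0008,0.0038,0],[-0.0008,0.0038,0],[-0.0008,0.0038,0]],"rotation":[[0,0,-1],[0,0,-2],[0,0,-2],[0,0,-2],[0,0,-2],[0,0,-2],[0,0,-2],[0,0,-2]],"claw":[1,1,1,1,1,1,1,1]}'
```

```text
t: 5.82
ee_pos: [441.1, 0.9, 73.3]
ee_rot: [-0.0, 0.998, 0.062, 0.0]
force: [0.3, 2.4, -0.6]
finger_gap: 0.1
grip_force: 1.1
```

```bash
python3 -m pendant '{"slide":[[-0.0008,0.0038,0],[-0.0008,0.0038,0],[-0.0008,0.0038,0],[-0.0008,0.0038,0],[-0.0008,0.0038,0],[-0.0008,0.0038,0],[-0.0008,0.0038,0],[-0.0008,0.0038,0]],"rotation":[[0,0,-2],[0,0,-2],[0,0,-2],[0,0,-2],[0,0,-2],[0,0,-2],[0,0,-2],[0,0,-2]],"claw":[1,1,1,1,1,1,1,1]}'; python3 -m pendant '{"slide":[[-0.0008,0.0038,0],[-0.0008,0.0038,0],[-0.0006,0.0029,0],[-0.0004,0.0019,0],[-0.0002,0.001,0],[0,0,0]],"rotation":[[0,0,-2],[0,0,-2],[0,0,-1.5],[0,0,-1],[0,0,-0.5],[0,0,0]],"claw":[1,1,1,1,1,1]}'; python3 - <<'E'
from rig import env
import cv2,pickle
a=[]
for n,(x,y,w,h) in {'top':(220,140,125,130),'side':(225,160,135,105)}.items():
    s=env.snapshot(n);pickle.dump(s,open(n+'2.pkl','wb')); a.append(cv2.resize(s['color'][y:y+h,x:x+w,::-1],(400,416) if n=='top' else (400,416),interpolation=cv2.INTER_CUBIC))
    cv2.imwrite(f'pics/{n}2.png',cv2.resize(s['color'][y:y+h,x:x+w,::-1],None,fx=4 if n=='top' else 5,fy=4 if n=='top' else 5,interpolation=cv2.INTER_CUBIC))
E
```

```text
t: 6.82
ee_pos: [442.5, -30.0, 73.3]
ee_rot: [-0.0, 0.98, 0.2, 0.0]
force: [-1.0, 2.3, -0.6]
finger_gap: -0.6
grip_force: 1.1
t: 7.58
ee_pos: [445.5, -43.4, 73.3]
ee_rot: [0.0, 0.966, 0.259, -0.0]
force: [0.2, 0.3, -0.3]
finger_gap: 0.5
grip_force: 0.4
```

View pics/top2.png

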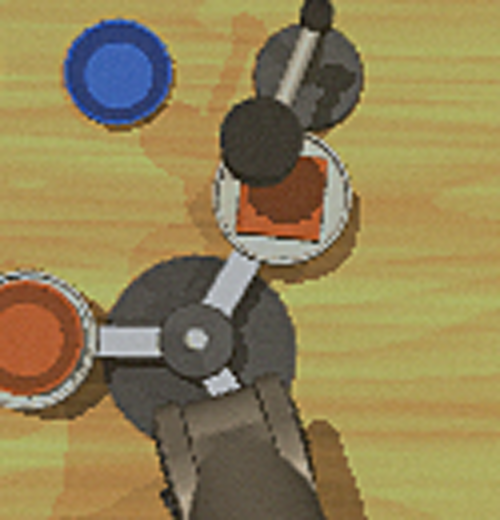

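View pics/side2.png

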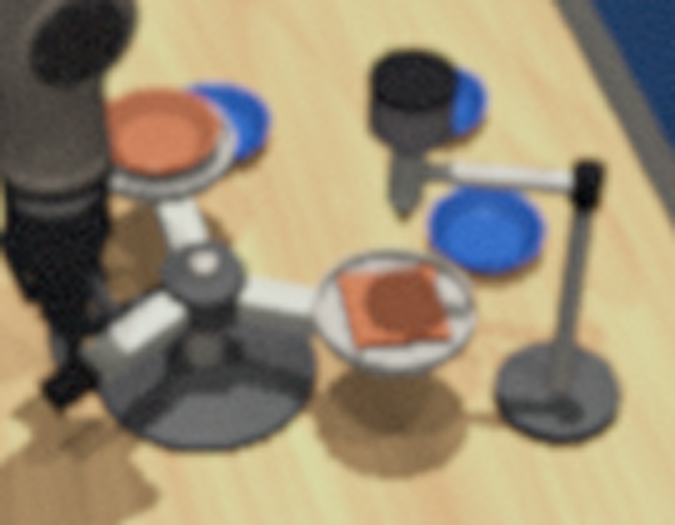

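Top crop: tile centre about (282,197), hub (197,341), cup (261,141), gun foot (308,78). Side crop: tile centre (396,308), nozzle tip (403,215). The tile lies still in its tray and a few degrees remain.

```bash
python3 - <<'E'
from h import *
np.set_printoptions(precision=1,suppress=True)
T=pickle.load(open('top2.pkl','rb'));S=pickle.load(open('side2.pkl','rb'))
t=lambda p,z:ray(T,crop(p,[220,140],4),z)
s=lambda p,z:ray(S,crop(p,[225,160],5),z)
h=np.array([552,-9,0]);hs=s((204,263),114)
for k,v in {'hub':t((197,341),106),'tileT':t((282,197),110),'trayT':t((282.5,196),109),'dish':t((24,341),109),'cupT':t((261,141),303),'gfoot':t((308,78),12)}.items(): print(k,v,'%.1f'%ang(h,v))
print('side')
for k,v in {'hub':hs,'tile':s((396,308),110),'tray':s((396,312),109),'noz':s((404,216),170),'cup':s((414,80),303),'gfoot':s((558,388),12)}.items(): print(k,v,'%.1f'%ang(hs,v), np.hypot(*(v-hs)[:2]))
E
```

```text
hub [550.8  -8.5 106. ] 159.0
tileT [671.8 -76.1 110. ] -29.2
trayT [672.9 -76.5 109. ] -29.2
dish [547.3 133.5 109. ] 91.9
cupT [680.4 -56.6 303. ] -20.3
gfoot [795.3 -98.4  12. ] -20.2
side
hub [554.7 -14.9 114. ] 0.0 0.0
tile [676.5 -86.1 110. ] -30.3 141.10469996668877
tray [675.7 -89.  109. ] -31.5 141.88614836662484
noz [687.8 -57.  170. ] -17.5 139.57759440492373
cup [684.7 -66.1 303. ] -21.5 139.72897763333557
gfoot [ 800.7 -103.6   12. ] -19.8 261.5481855975574
```

```bash
python3 -m pendant '{"slide":[[-0.0004,0.0019,0],[-0.0006,0.0029,0],[-0.0006,0.0029,0],[-0.0006,0.0029,0],[-0.0004,0.0019,0],[-0.0002,0.001,0],[0,0,0]],"rotation":[[0,0,-1],[0,0,-1.5],[0,0,-1.5],[0,0,-1.5],[0,0,-1],[0,0,-0.5],[0,0,0]],"claw":[1,1,1,1,1,1,1]}'; python3 - <<'E'
from rig import env
import cv2,pickle,numpy as np
a=[]
for n,(x,y,w,h) in {'top':(215,140,100,100),'side':(260,165,100,85)}.items():
    f=[env.snapshot(n) for _ in range(4)];s=f[0];c=np.mean([g['color'] for g in f],0).astype('uint8')
    s['color']=c;pickle.dump(s,open(n+'3.pkl','wb'));a.append(cv2.resize(c[y:y+h,x:x+w,::-1],None,fx=4,fy=4,interpolation=cv2.INTER_CUBIC))
a[1]=cv2.copyMakeBorder(a[1],0,60,0,0,cv2.BORDER_CONSTANT)
cv2.imwrite('pics/both3.png',cv2.hconcat(a))
E
```

```text
t: 8.55
ee_pos: [450.5, -56.3, 73.3]
ee_rot: [0.0, 0.948, 0.317, -0.0]
force: [-0.6, 1.3, 0.2]
finger_gap: 0.1
grip_force: 0.4
```

View pics/both3.png

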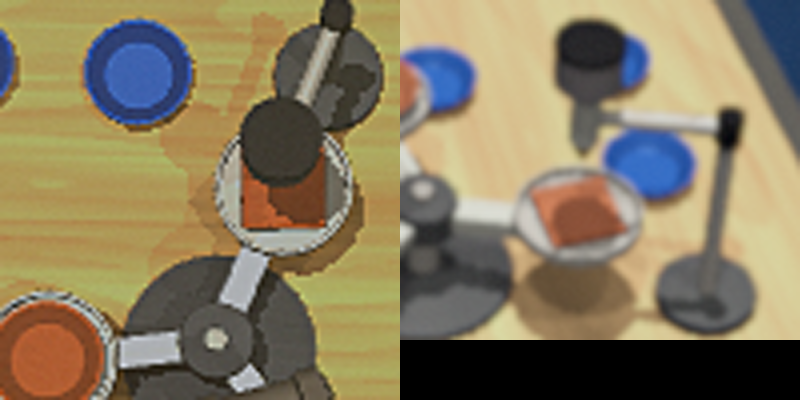

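```bash
python3 - <<'E'
from h import *
np.set_printoptions(precision=1,suppress=True)
T=pickle.load(open('top3.pkl','rb'));S=pickle.load(open('side3.pkl','rb'))
t=lambda p,z:ray(T,crop(p,[215,140],4),z)
s=lambda p,z:ray(S,crop(p,[260,165],4),z)
h=np.array([552,-9,0]);hs=s((22.5,189),114)
for k,v in {'hub':t((217,340),106),'tileT':t((284,187),110),'trayT':t((283.5,187),109),'dish':t((47,360),109),'cupT':t((281.5,141),303),'gfoot':t((328.5,78),12)}.items(): print(k,v,'%.1f'%ang(h,v))
print('side')
for k,v in {'hub':hs,'tile':s((180,213),110),'tray':s((179,215.5),109),'noz':s((184,154),170),'cup':s((191,44),303),'gfoot':s((306,289),12)}.items(): print(k,v,'%.1f'%ang(hs,v), np.hypot(*(v-hs)[:2]))
p=np.array([450.5,-56.3,0])-h; print('tcp polar',ang(h,p+h)%360)
E
```

```text
hub [551.6  -8.5 106. ] 128.1
tileT [679.9 -61.  110. ] -22.1
trayT [680.1 -60.6 109. ] -21.9
dish [531.7 130.5 109. ] 98.3
cupT [680.4 -57.  303. ] -20.5
gfoot [795.3 -98.8  12. ] -20.3
side
hub [554.5 -13.2 114. ] 0.0 0.0
tile [683.9 -71.2 110. ] -24.1 141.79923469394842
tray [682.5 -73.  109. ] -25.1 141.2784778157626
noz [688.1 -58.7 170. ] -18.8 141.07664134372888
cup [684.6 -66.2 303. ] -22.2 140.43208217591035
gfoot [ 801. -102.   12.] -19.8 261.9694672448199
tcp polar 204.98598293971287
```

Remaining: about 1.6° by the top view and up to 4° by the coarser side view, so I push 2° more, back off, lift and look.

```bash
python3 -m pendant '{"slide":[[-0.0002,0.001,0],[-0.0004,0.0019,0],[-0.0002,0.001,0],[0,0,0],[0,0,0]],"rotation":[[0,0,-0.5],[0,0,-1],[0,0,-0.5],[0,0,0],[0,0,0]],"claw":[1,1,1,1,1]}'; python3 -m pendant '{"slide":[[0,-0.005,0],[0,-0.01,0],[0,-0.015,0],[0,-0.01,0],[0,0,-0.02],[0,0,-0.04],[0,0,-0.04],[0,0,-0.04]],"rotation":[[0,0,0],[0,0,0],[0,0,0],[0,0,0],[0,0,0],[0,0,0],[0,0,0],[0,0,0]],"claw":[1,1,1,1,1,1,1,1]}';  python3 - <<'E'
from rig import env
import cv2,pickle,numpy as np
a=[]
for n,(x,y,w,h) in {'top':(215,140,100,100),'side':(260,165,100,85)}.items():
    f=[env.snapshot(n) for _ in range(4)];s=f[0];c=np.mean([g['color'] for g in f],0).astype('uint8')
    s['color']=c;pickle.dump(s,open(n+'4.pkl','wb'));a.append(cv2.resize(c[y:y+h,x:x+w,::-1],None,fx=4,fy=4,interpolation=cv2.INTER_CUBIC))
a[1]=cv2.copyMakeBorder(a[1],0,60,0,0,cv2.BORDER_CONSTANT)
cv2.imwrite('pics/both4.png',cv2.hconcat(a))
E
```

```text
t: 9.57
ee_pos: [452.4, -59.7, 73.3]
ee_rot: [0.0, 0.943, 0.334, 0.0]
force: [-0.0, 1.3, -0.1]
finger_gap: -0.1
grip_force: 0.6
t: 10.58
ee_pos: [426.4, -28.0, 214.5]
ee_rot: [0.0, 0.943, 0.334, -0.0]
force: [0.3, -0.7, 0.1]
finger_gap: -0.0
grip_force: 0.0
```

View pics/both4.png

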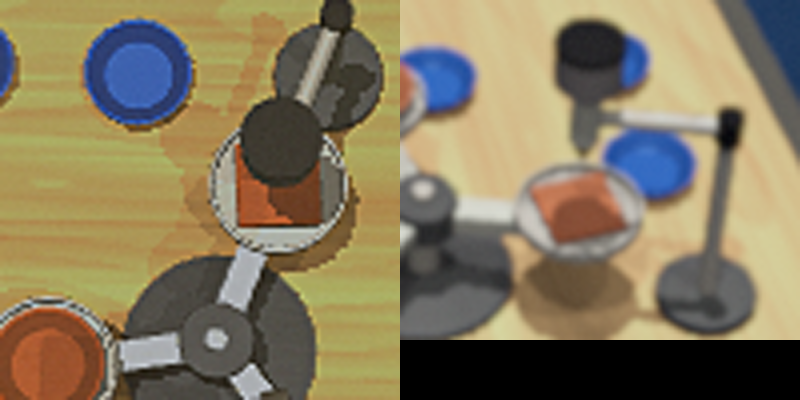

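Both views show the tile centre under the nozzle: top view tile (279,185), at world y about -57 against a target of -57.6. The dish is still in its tray and the hand is clear above.

```bash
python3 -m pendant '{"slide":[[0,0,0],[0,0,0],[0,0,0]],"rotation":[[0,0,0],[0,0,0],[0,0,0]],"claw":[1,1,1]}'; python3 -c "
from rig import env
print(env.hand_in())"
```

```text
t: 11.35
ee_pos: [427.0, -28.5, 213.1]
ee_rot: [-0.0, 0.943, 0.334, -0.0]
force: [-0.2, -0.1, -0.2]
finger_gap: -0.2
grip_force: 0.0
the job is handed in; nothing more can be done
None
```

I pushed the plain arm about 48° counter-clockwise and handed in at 11.4 s: the top camera puts the tile within about 1–2 mm of below the nozzle (the coarser side camera suggests about 4 mm short), both pieces are still in their trays, and the hand is clear.

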